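# Wedge the exit roller up to its height collar

### The job

The exit roller of the cable-measuring bench sits too low. Take the tall yellow wedge and slide it, thin edge first, straight in under the steel roller until the red pointer is level with the yellow collar, then let go and leave the wedge there lying flat on the bench. Leave the slim grey wedge where it is.

Things in the scene. Friction and masses are not known exactly. Their poses are not given: they have to be found in the camera images.
- yellow_wedge: Tall yellow plastic wedge lying loose on the bench, 160 x 36 mm, 0.17 kg. Origin: on the bench under the middle of its grip block (30 long, 36 wide, 48 tall). x points along its length to the thin edge, z up. The ramp falls straight from 34 mm tall at x = 15 mm to 4 mm at the thin edge, x = 145 mm. Hold it by the block, across its width; it stays put under the roller when let go.
- grey_wedge: Slim grey wedge, too low for this job: same plan, width and axes as the yellow one, but its ramp is 14 mm tall at most and its grip block 34 mm. Leave it alone.
- pointer (a point): Tip of the red pointer on the green stand's carriage (about 0.4 kg, slides freely up and down; at its lower stop at the start, this tip 36 mm up). x: level, the way the wedge goes in; y: along the roller; z up. The carriage's steel roller (22 mm thick, 44 long) has its middle 50 mm along -x, 92 along -y, 15 below this tip: underside 10 mm above the bench at the start. Both rise together.
- mark (a point): Centre of the yellow collar (28 mm wide, 8 tall) on the fixed stand's gauge rod, 18 mm beside the pointer tip; the height the pointer must reach, 9 to 18 mm above its start. Axes as the pointer's. The stand's feet (12 mm tall) leave a 76 mm wide lane of bare bench, centred under the roller; they, the crossbar and the rods (144 mm tall) begin 15 mm or more beyond the roller's axis.
Things that resemble listed ones, but are neither listed nor needed, are in the scene too. Of the things that look like the yellow_wedge, the smallest one is meant.

How it is judged:
By the outcome, as a careful person would: the job done as asked, in the order asked, and still so for the second after the job is handed in, with the robot touching nothing.
It also fails if it takes over 42 s, if anything falls off the work surface, if the arm or the gripper's body presses on something with over 40 N, if the wrist force passes 120 N, or if a joint passes its speed limit or range.

### The arm

A 7-joint arm with a two-finger parallel gripper is mounted at the origin on the work surface. World frame = base frame: x ahead of the robot, y to its left, z up, the work surface at z = 0. Lengths are in mm, angles in rad, forces in N, time in s.
With the tool pointing down it reaches from about 350 to 775 mm from the base axis. Payload 3.1 kg.
Tool frame: the origin (TCP) lies midway between the tips of the shut fingers; the grasp point (between the pads) lies 19 mm behind it (env.grasp_offset is the z of the grasp point in the tool frame, in mm); z points along the fingers, y is the direction in which the jaws open and shut (so a half turn about z gives the same grasp; the last joint's range is limited). The gripper opens to 85 mm and grips with 20 to 120 N. Pads are 22 mm wide; open, the fingers measure 114 mm over their backs; the gripper's body (76 mm by 85 mm) begins 54 mm behind the grasp point. The pads swing forward as they close: fully open they stand 13 mm farther back than shut.
Start: joints at [-1.171, 0.311, 0.014, 1.512, -0.004, 1.319, -0.027], TCP at [235.138, 497.22, 231.304] pointing down, gripper open.
Joint ranges: [-2.7, 2.7], [-0.3, 1.91], [-1.27, 1.3], [0.12, 2.57], [-1.44, 4.58], [0.2, 2.03], [-3.05, 3.05]. Speed limits (rad/s): [2.79, 2.79, 3.14, 3.14, 3.14, 3.14, 3.14].

### API

Orientations are given as a unit quaternion [w, x, y, z].
In Python, from station import env gives the robot as it stands.
- The arm moves only by the shell command python3 -m creep 'ROWS' [FORCE]. ROWS is JSON, a list of rows, each a list of 7 numbers: the shift along the tool's x, y, z in m, then the turn, a rotation vector about the tool's x, y, z in degrees, then the opening, from -1 (shut) to 1 (fully open). In form: [[tx, ty, tz, wx, wy, wz, gripper], ...]. A call has 1 to 10 rows; each row is the pose to reach, as a shift and turn from the pose measured when the call began, along the tool's axes at that moment; what a row does not reach only later rows make up. A row lasts 1/8 s, in which the tool goes at most 62.5 mm and 10.7 degrees, less where a joint would pass 70% of its speed; a pose out of reach is approached as far as the arm can. A call with a gripper value outside its range is refused whole. The fingers move at their own pace and stop on an object; FORCE is the grip in N (left out, the last holds). Time passes only in rows, so rows that repeat a pose let the fingers close. It gives the time, the measured TCP pose, the force and the opening at its end, in the units of the state.
- env.sense(): the state, without advancing time (a new reading comes with each control period).
- env.snapshot(name): name is "side" or "top"; returns a dict with "pixels" (420x560x3 uint8, red, green, blue), "fx", "fy", "cx", "cy" (pixels), "rvec" (rotation vector, rad) and "tvec" (3), from world to camera coordinates, as OpenCV has them. Camera axes: x right, y down, z forward; pixel columns grow to the right and rows downward; lengths in mm; the calibration is good to about 2 mm. A picture is of the moment at which its call begins. There is no depth.
- env.hand_in(): hands the job in, once; it reports no verdict.
The state is a dict: "clock": time; "joint_pos": joint angles; "qd": joint speeds; "joint_efforts": joint torques, N m; "ee_pos": TCP position; "tcp_rot": TCP orientation; "ft_force": force on the tool from outside, world axes, zero at the start; "moment": the same for the moment, N m; "gripper_width": opening from 0.0 (shut) to 1.0 (fully open).
Only numpy, scipy, OpenCV 4.12 (cv2) and the standard library are available. Lean on these libraries where they do the work, as an engineer would, in place of code of your own. Each camera call takes 0.05 s, during which the arm holds its last target. There are 200 camera calls.

## Working session

There is one attempt and no reset: what is moved stays moved. The work goes in short steps, Python scripts to look and compute and a shell command to move; the robot and the scene stay as the last step left them, time stands still between calls to the robot, and variables do not carry over. Pictures are saved under pics/ and viewed, about 8 in all and at most 12, crops included, and the job is handed in when it is done.

```bash
ls; mkdir -p pics; python3 - <<'E'
from station import env
import cv2,numpy as np
s=env.sense();print(s['clock'],s['ee_pos'],s['tcp_rot'],s['gripper_width'],env.grasp_offset)
for n in('top','side'):
    d=env.snapshot(n);cv2.imwrite(f'pics/{n}0.png',d['pixels'][:,:,::-1])
    R=cv2.Rodrigues(np.array(d['rvec']))[0];print(n,d['fx'],d['cx'],d['cy'],-R.T@np.array(d['tvec']).ravel(),R[2])
E
```

```text
pics
0.0 [234.81627045 496.54986068 230.21265432] [-2.03144150e-04  2.19039477e-01  9.75715279e-01 -1.16603776e-03] 1.0042493981873102 -18.700000000000003
top 512.7697325664609 274.2115042830341 212.38935020609 [ 283.36157888   11.45091258 1095.89959361] [ 0.20671214  0.03181761 -0.97788431]
side 416.4294012868251 276.7434604151649 211.4791041159651 [ 132.26685779 -642.24967442  587.88728024] [ 0.37990507  0.7257877  -0.57350184]
```

View pics/top0.png

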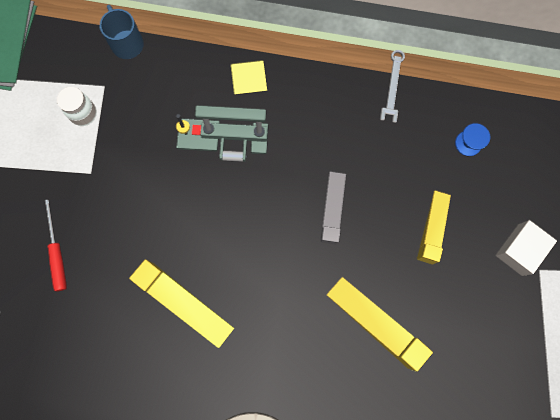

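View pics/side0.png

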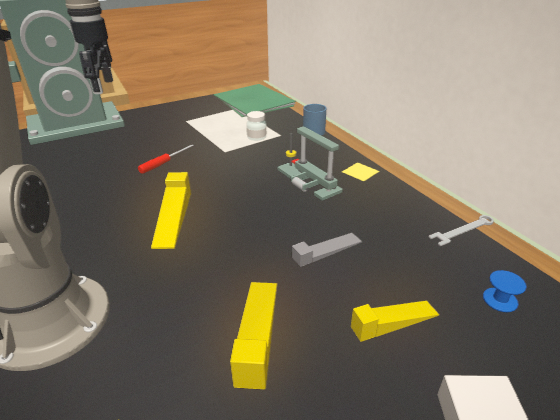

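Candidates for the yellow wedge in the top view are small (435,228), large (182,303) and large (380,323). The sticky note (249,77) is flat and the grey wedge is at (334,207). The smallest is the one at (435,228). The stand is at (225,135), with its roller at (232,156), pointer at (196,129) and collar at (183,127).

```bash
cat > h.py <<'E'
from station import env
import cv2,numpy as np
np.set_printoptions(precision=2,suppress=True)
class Cam:
    def __init__(s,n):
        d=env.snapshot(n);s.im=np.ascontiguousarray(d['pixels'][:,:,::-1])
        s.K=np.array([[d['fx'],0,d['cx']],[0,d['fy'],d['cy']],[0,0,1]]);s.r=np.array(d['rvec'],float).ravel();s.t=np.array(d['tvec'],float).ravel()
        s.R=cv2.Rodrigues(s.r)[0];s.C=-s.R.T@s.t
    def ray(s,uv):
        v=s.R.T@np.linalg.inv(s.K)@np.array([uv[0],uv[1],1.]);return v/np.linalg.norm(v)
    def plane(s,uv,z):
        v=s.ray(uv);return s.C+v*(z-s.C[2])/v[2]
    def proj(s,p): return cv2.projectPoints(np.array(p,float).reshape(-1,3),s.r,s.t,s.K,None)[0].reshape(-1,2)
def tri(a,ua,b,ub):
    A=[];y=[]
    for c,u in((a,ua),(b,ub)):
        v=c.ray(u);P=np.eye(3)-np.outer(v,v);A.append(P);y.append(P@c.C)
    return np.linalg.lstsq(np.vstack(A),np.hstack(y),rcond=None)[0]
def crop(c,x0,y0,w,h,k):
    return cv2.resize(c.im[y0:y0+h,x0:x0+w],None,fx=k,fy=k,interpolation=cv2.INTER_CUBIC)
def blob(c,lo,hi,box):
    m=cv2.inRange(cv2.cvtColor(c.im,cv2.COLOR_BGR2HSV),lo,hi);k=np.zeros_like(m);x,y,w,h=box;k[y:y+h,x:x+w]=m[y:y+h,x:x+w]
    n,l,st,ce=cv2.connectedComponentsWithStats(k);i=1+np.argmax(st[1:,4]);return (l==i).astype(np.uint8),ce[i],st[i]
E
python3 - <<'E'
from h import *
T,S=Cam('top'),Cam('side')
m,c,st=blob(T,(18,120,90),(35,255,255),(405,180,60,95));print(c,st,T.plane(c,15))
cn=max(cv2.findContours(m,0,2)[0],key=cv2.contourArea);print('hull approx',cv2.approxPolyDP(cv2.convexHull(cn),2,True).reshape(-1,2).tolist())
a=crop(T,405,180,60,95,6);b=crop(T,170,95,110,75,7)[:,:];d=crop(S,265,125,90,80,6);
W=np.zeros((600,800,3),np.uint8)
a=cv2.resize(a,(360,570));b=cv2.resize(b,(440,300));d=cv2.resize(d,(338,300))
W[:570,:360]=a;W[:300,360:]=b;W[300:,360:698]=d
cv2.imwrite('pics/c1.png',W)
E
```

```text
[434.61 228.64] [ 417  190   34   74 1403] [ 536.76 -298.24   15.  ]
hull approx [[435, 190], [450, 197], [439, 261], [429, 263], [417, 257]]
```

View pics/c1.png

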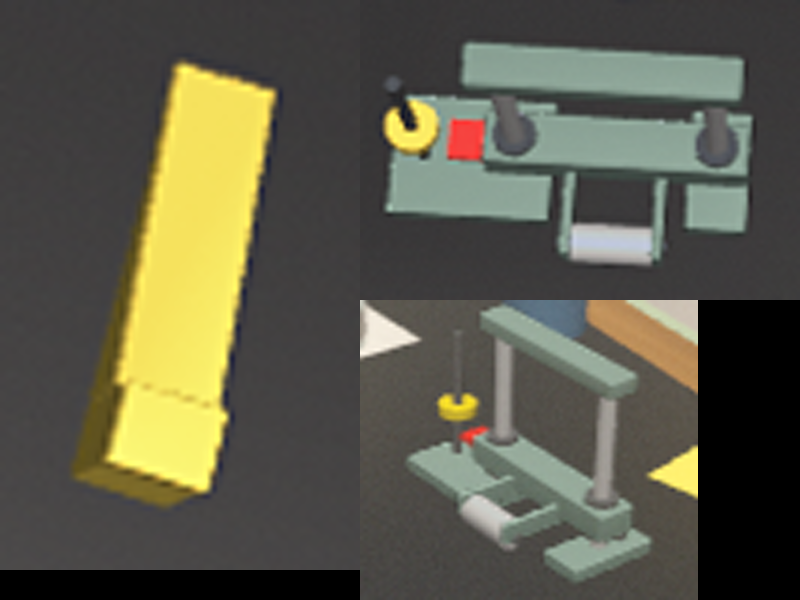

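The crop confirms that the small yellow wedge has its block at the near end, with corners around pixels (424,244), (443,248), (440,262) and (422,257), and its thin edge at (434,190) to (451,195). The stand's roller spans about (222,156) to (243,157).

```bash
cat > m.py <<'E'
from h import *
def stand(T,S,v=True):
    g={}
    for n,c,bs in(('T',T,(170,95,110,75)),('S',S,(265,125,90,80))):
        for k,lo,hi in(('red',(0,150,90),(8,255,255)),('col',(20,140,80),(35,255,255)),('rol',(0,0,110),(179,40,255))):
            if k=='col': bs2=(bs[0],bs[1],30,50) if n=='T' else (280,140,22,25)
            elif k=='rol': bs2=(215,148,35,18) if n=='T' else (288,175,25,20)
            else: bs2=bs
            m,ce,st=blob(c,lo,hi,bs2);g[n+k]=(m,ce,st)
    return g
E
python3 - <<'E'
from m import *
T,S=Cam('top'),Cam('side')
g=stand(T,S)
for k in g: print(k,g[k][1],g[k][2])
for k in('red','col','rol'): print(k,tri(T,g['T'+k][1],S,g['S'+k][1]))
rot=g['Trol'][0];r=cv2.minAreaRect(cv2.findNonZero(rot));print(r)
# foot/crossbar directions
q=lambda x,y:((x-360+.5)/4+170-.5,(y+.5)/4+95-.5)
for a,b,z in(((388,210),(548,219),12),((388,210),(745,231),12),((463,85),(743,98),144),((570,240),(652,245),21)):
    A,B=T.plane(q(*a),z),T.plane(q(*b),z);d=A-B;print(A,B,np.linalg.norm(d),np.degrees(np.arctan2(d[1],d[0])))
w=lambda x,y:((x+.5)/6+405-.5,(y+.5)/6+180-.5)
bl=np.array([T.plane(w(*p),48) for p in((118,383),(227,408),(210,492),(105,462))]);print('block',bl,bl.mean(0))
te=np.array([T.plane(w(*p),4) for p in((176,62),(276,92))]);print('thin',te,te.mean(0))
d=te.mean(0)-bl.mean(0);print(np.hypot(d[0],d[1]),np.degrees(np.arctan2(d[1],d[0])))
print('sideproj',S.proj([bl.mean(0),te.mean(0)]))
e=env.sense();from scipy.spatial.transform import Rotation as R
q=e['tcp_rot'];print(R.from_quat([q[1],q[2],q[3],q[0]]).as_matrix(),e['ee_pos'],e['clock'])
E
```

```text
Tred [196.  129.5] [192 125   9  10  82]
Tcol [182.29 126.82] [176 120  13  13 114]
Trol [232.35 154.98] [219 148  27  13 247]
Sred [294.4  160.13] [292 159   7   4  15]
Scol [290.53 153.25] [286 150  10   7  59]
Srol [300.89 181.16] [288 175  25  17 238]
red [656.97 246.18  40.41]
col [657.47 273.99  48.46]
rol [621.23 157.6   27.98]
((232.0, 154.0), (12.0, 26.0), 90.0)
[620.61 285.75  12.  ] [631.   197.33  12.  ] 89.02370648759423 96.70252356866462
[620.61 285.75  12.  ] [643.25  88.52  12.  ] 198.52445373234949 96.54865360188205
[649.51 229.69 144.  ] [667.04  92.28 144.  ] 138.5240119912548 97.27014080027622
[618.36 181.53  21.  ] [623.4  136.69  21.  ] 45.11911095983363 96.42473511743722
block [[ 494.39 -271.05   48.  ]
 [ 492.29 -308.98   48.  ]
 [ 462.43 -306.31   48.  ]
 [ 466.42 -269.75   48.  ]] [ 478.88 -289.02   48.  ]
thin [[ 625.33 -290.44    4.  ]
 [ 620.43 -327.79    4.  ]] [ 622.88 -309.12    4.  ]
145.3957560341073 -7.9442922845737085
sideproj [[363.76 312.04]
 [431.08 306.66]]
[[-0.9   0.43 -0.  ]
 [ 0.43  0.9  -0.  ]
 [-0.   -0.   -1.  ]] [235.05 496.98 230.91] 0.3
```

Wedge origin is (479,-289) with yaw -7.9°, and the measured length of 145.4 mm matches the spec. The roller's middle is about (621,159) and the stand's x axis points at about +6.7°. Next is a helper that gives the shift in tool axes.

```bash
cat > go.py <<'E'
import sys;from h import *
from scipy.spatial.transform import Rotation as R
# args: x y z yawdeg of tool y axis -> tool shift (m) and turn (deg)
def to(x,y,z,yaw):
    e=env.sense();q=e['tcp_rot'];M=R.from_quat([q[1],q[2],q[3],q[0]]).as_matrix()
    c,s=np.cos(np.radians(yaw)),np.sin(np.radians(yaw));Y=np.array([c,s,0]);Z=np.array([0,0,-1.]);G=np.c_[np.cross(Y,Z),Y,Z]
    return np.r_[M.T@(np.array([x,y,z])-e['ee_pos'])].round(2)/1000, R.from_matrix(M.T@G).as_rotvec(degrees=True).round(2)
if __name__=='__main__':
    a=list(map(float,sys.argv[1:]))
    for i in range(0,len(a),4): print(a[i:i+4],*to(*a[i:i+4]))
E
python3 go.py 400 100 220 75  479 -289 160 82.1
```

```text
[400.0, 100.0, 220.0, 75.0] [-0.32 -0.29  0.01] [ -0.05  -0.   -10.31]
[479.0, -289.0, 160.0, 82.1] [-0.56 -0.61  0.07] [ -0.05  -0.   -17.41]
```

```bash
sed -i "s/^if __name__.*/&\n    np.set_printoptions(precision=4,suppress=True)/" go.py; python3 go.py 400 100 220 75  479 -289 160 82.1
```

```text
[400.0, 100.0, 220.0, 75.0] [-0.3188 -0.2883  0.0112] [ -0.05  -0.   -10.31]
[479.0, -289.0, 160.0, 82.1] [-0.5566 -0.6062  0.0714] [ -0.05  -0.   -17.41]
```

```bash
python3 -m creep '[[-0.319,-0.288,0.011,0,0,-10.3,1],[-0.319,-0.288,0.011,0,0,-10.3,1],[-0.319,-0.288,0.011,0,0,-10.3,1],[-0.319,-0.288,0.011,0,0,-10.3,1],[-0.319,-0.288,0.011,0,0,-10.3,1],[-0.319,-0.288,0.011,0,0,-10.3,1],[-0.557,-0.606,0.071,0,0,-17.4,1],[-0.557,-0.606,0.071,0,0,-17.4,1],[-0.557,-0.606,0.071,0,0,-17.4,1],[-0.557,-0.606,0.071,0,0,-17.4,1]]' 60; python3 go.py 479 -289 140 82.1
```

```text
clock: 1.55
ee_pos: [434.6, -92.0, 188.2]
tcp_rot: [0.001, 0.069, 0.998, -0.0]
ft_force: [1.2, 0.4, 0.0]
gripper_width: 1.001
[479.0, -289.0, 140.0, 82.1] [-0.0709 -0.1891  0.0483] [-0.    0.08  0.03]
```

```bash
python3 -m creep '[[-0.071,-0.189,0.048,0,0,0,1],[-0.071,-0.189,0.048,0,0,0,1],[-0.071,-0.189,0.048,0,0,0,1],[-0.071,-0.189,0.048,0,0,0,1],[-0.071,-0.189,0.048,0,0,0,1],[-0.071,-0.189,0.048,0,0,0,1]]'; python3 go.py 479 -289 60 82.1 479 -289 10 82.1
```

```text
clock: 2.3
ee_pos: [479.4, -287.2, 140.3]
tcp_rot: [0.001, 0.068, 0.998, 0.001]
ft_force: [0.2, 0.3, -0.5]
gripper_width: 0.997
[479.0, -289.0, 60.0, 82.1] [ 0.0003 -0.0019  0.0803] [0.09 0.07 0.12]
[479.0, -289.0, 10.0, 82.1] [ 0.0003 -0.002   0.1303] [0.09 0.07 0.12]
```

```bash
python3 -m creep '[[0,-0.002,0.045,0,0,0,1],[0,-0.002,0.09,0,0,0,1],[0,-0.002,0.12,0,0,0,1],[0,-0.002,0.13,0,0,0,1],[0,-0.002,0.13,0,0,0,1],[0,-0.002,0.13,0,0,0,0.2],[0,-0.002,0.13,0,0,0,-1],[0,-0.002,0.13,0,0,0,-1],[0,-0.002,0.13,0,0,0,-1],[0,-0.002,0.13,0,0,0,-1]]' 50; python3 - <<'E'
from h import *
T,S=Cam('top'),Cam('side')
a=crop(T,390,170,100,120,5);b=crop(S,330,230,133,200,3)
W=np.zeros((600,800,3),np.uint8);W[:600,:500]=a[:600];b=cv2.resize(b,(300,int(b.shape[0]*300/b.shape[1])));W[:b.shape[0],500:]=b[:600]
cv2.imwrite('pics/c2.png',W)
E
```

```text
clock: 3.55
ee_pos: [480.0, -289.9, 11.4]
tcp_rot: [0.002, 0.068, 0.998, 0.0]
ft_force: [-0.6, 0.2, 5.6]
gripper_width: 0.415
```

View pics/c2.png

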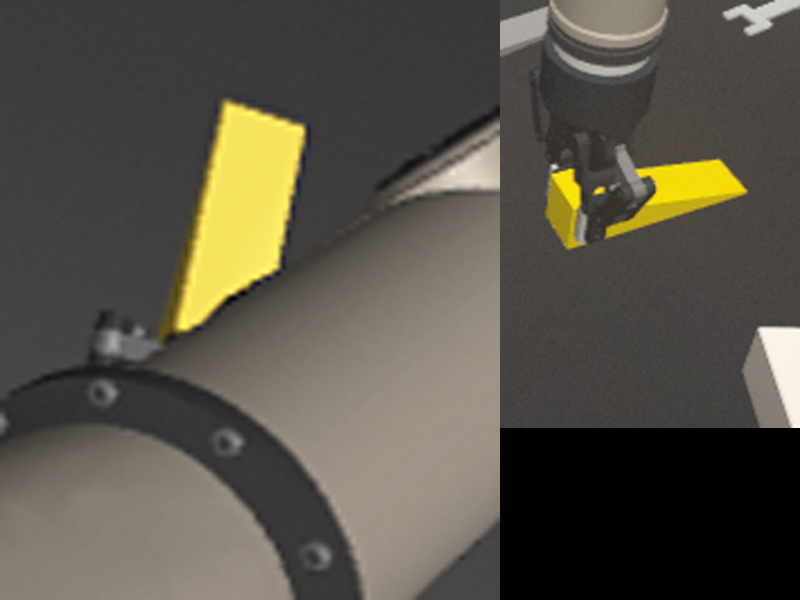

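The grip holds at an opening of 35 mm. The picture shows the pads on the block at about (590,220) in the side crop. Next I check that the approach lane is clear of the large wedge before choosing where to set down.

```bash
python3 - <<'E'
from h import *
T=Cam('top')
for p in((146,261),(130,275),(160,272),(234,326),(222,347)): print(p,T.plane(p,0)[:2],T.plane(p,45)[:2])
print(T.plane((334,172),5),T.plane((324,240),34))
o=np.array([621,159]);x=np.array([np.cos(np.radians(6.7)),np.sin(np.radians(6.7))])
for s in(175,160,150): print(s,o-s*x)
E
python3 go.py 480 -290 85 82.1 447 138.5 85 96.7
```

```text
(146, 261) [362.42 298.78] [359.17 286.99]
(130, 275) [327.38 325.55] [325.57 312.65]
(160, 272) [344.68 264.17] [342.17 253.79]
(234, 326) [261.72  87.67] [262.61  84.54]
(222, 347) [215.77 104.06] [218.54 100.26]
[627.12 -67.54   5.  ] [467.78 -66.95  34.  ]
175 [447.2  138.58]
160 [462.09 140.33]
150 [472.02 141.5 ]
[480.0, -290.0, 85.0, 82.1] [-0.0002 -0.0001 -0.0736] [0.04 0.18 0.11]
[447.0, 138.5, 85.0, 96.7] [ 0.0906  0.42   -0.0736] [  0.02   0.19 -14.49]
```

```bash
python3 -m creep '[[0,0,-0.03,0,0,0,-1],[0,0,-0.074,0,0,0,-1],[0,0,-0.074,0,0,0,-1],[0.035,0.1,-0.074,0,0,-4,-1],[0.07,0.2,-0.074,0,0,-8,-1],[0.091,0.26,-0.074,0,0,-11,-1],[0.091,0.31,-0.074,0,0,-13,-1],[0.091,0.36,-0.074,0,0,-14.5,-1],[0.091,0.4,-0.074,0,0,-14.5,-1],[0.091,0.42,-0.074,0,0,-14.5,-1]]'; python3 go.py 447 138.5 85 96.7
```

```text
clock: 4.95
ee_pos: [444.8, 140.7, 84.1]
tcp_rot: [0.0, -0.059, 0.998, -0.0]
ft_force: [1.1, -0.7, -1.8]
gripper_width: 0.416
[447.0, 138.5, 85.0, 96.7] [-0.002  -0.0024 -0.0009] [-0.02  0.02  0.07]
```

```bash
python3 -m creep '[[-0.002,-0.002,0.03,0,0,0,-1],[-0.002,-0.002,0.055,0,0,0,-1],[-0.002,-0.002,0.068,0,0,0,-1],[-0.002,-0.002,0.071,0,0,0,-1],[-0.002,-0.002,0.071,0,0,0,-1]]'; python3 go.py 447 138.5 11.5 96.7;  python3 - <<'E'
from h import *
T,S=Cam('top'),Cam('side')
e=env.sense();print(e['ee_pos'],e['ft_force'],e['clock'])
a=crop(T,165,95,125,150,4);b=crop(S,200,130,150,150,2)
W=np.zeros((600,800,3),np.uint8);W[:600,:500]=a[:600];W[:300,500:]=b
cv2.imwrite('pics/c3.png',W)
E
```

```text
clock: 5.58
ee_pos: [447.3, 138.7, 13.4]
tcp_rot: [0.0, -0.059, 0.998, -0.0]
ft_force: [0.5, -0.3, -1.0]
gripper_width: 0.416
[447.0, 138.5, 11.5, 96.7] [ 0.0004 -0.0002  0.0019] [-0.01  0.05  0.03]
[447.79 138.97  13.85] [ 0.88  0.84 -1.88] 5.675
```

View pics/c3.png

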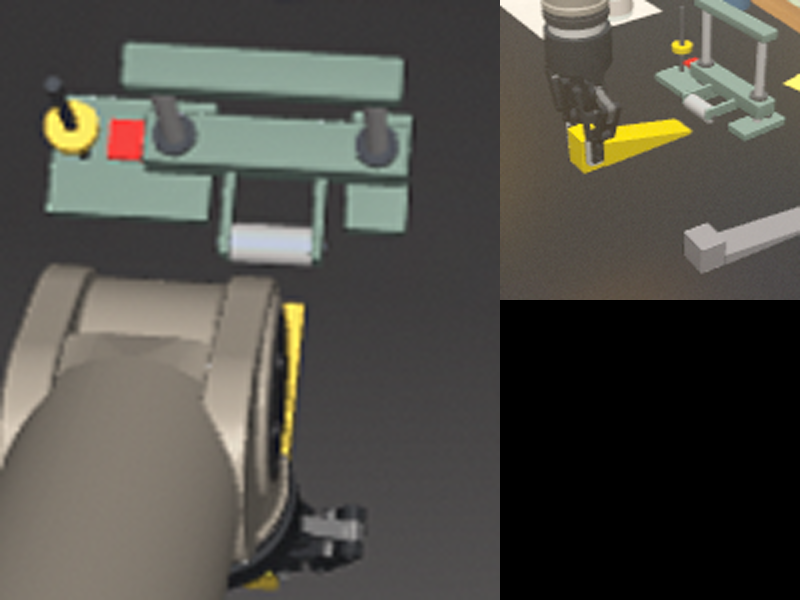

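The top crop shows the wedge's right-hand edge from the thin corner at about (240.6,170.4) down to (236.6,208.4), with the rest hidden by the arm. I'll compare that with the pose predicted from the TCP.

```bash
cat > wp.py <<'E'
from m import *
T,S=Cam('top'),Cam('side')
e=env.sense();p=e['ee_pos'];q=e['tcp_rot'];print('tcp',p,q,e['ft_force'],e['clock'])
yaw=np.degrees(2*np.arctan2(q[2],q[1]))-90;print('wedge yaw cmd',yaw-0 if yaw<90 else yaw-180)
# side view: thin edge corners from the yellow mask
m,c,st=blob(S,(18,120,60),(35,255,255),(225,150,95,75));cn=max(cv2.findContours(m,0,2)[0],key=cv2.contourArea)
print('side hull',cv2.approxPolyDP(cv2.convexHull(cn),1.5,True).reshape(-1,2).tolist())
m,c,st=blob(T,(18,120,60),(35,255,255),(225,160,40,60));ys,xs=np.nonzero(m)
r=[(y,xs[ys==y].max()+.5) for y in sorted(set(ys))];print('top right edge',r[0],r[3::8]);print('top row0',xs[ys==r[0][0]].min(),xs[ys==r[0][0]].max())
E
python3 wp.py; python3 - <<'E'
from h import *
T,S=Cam('top'),Cam('side')
e=env.sense();p=e['ee_pos'];th=np.radians(6.7);R=np.array([[np.cos(th),-np.sin(th)],[np.sin(th),np.cos(th)]])
dz=p[2]-11.4
for x,y,z in((145,-18,4),(145,18,4),(100,-18,14.4),(40,-18,28.2)):
    w=np.r_[p[:2]+R@[x-0,y],z+dz];print((x,y,z),w,'top',T.proj(w),'side',S.proj(w))
a=np.array([T.plane((240.6,170.4),4+dz),T.plane((236.6,208.4),26+dz)]);print(a)
E
```

```text
tcp [447.69 139.04  13.85] [ 0.   -0.06  1.    0.  ] [-0.64 -0.35 -1.83] 5.775
wedge yaw cmd -83.24320164998366
side hull [[295, 195], [243, 216], [235, 210], [234, 194], [240, 191], [288, 189]]
top right edge (np.int64(170), np.float64(239.5)) [(np.int64(173), np.float64(240.5)), (np.int64(181), np.float64(239.5)), (np.int64(189), np.float64(238.5)), (np.int64(197), np.float64(238.5)), (np.int64(205), np.float64(237.5))]
top row0 237 239
(145, -18, 4) [593.54 138.07   6.23] top [[239.87 170.59]] side [[294.62 194.69]]
(145, 18, 4) [589.34 173.83   6.23] top [[223.62 169.67]] side [[286.44 188.71]]
(100, -18, 14.4) [548.85 132.82  16.63] top [[238.1  189.07]] side [[280.36 196.87]]
(40, -18, 28.2) [489.26 125.82  30.43] top [[235.64 214.75]] side [[260.16 199.99]]
[[594.24 136.56   6.23]
 [503.63 126.66  28.23]]
```

The prediction matches the picture within 1 px, and the lateral offset to the roller is under 1 mm. I'll lower the wedge onto the bench and slide it up to the roller.

```bash
python3 -m creep '[[0,0,0.0025,0,0,0,-1],[0,0,0.0025,0,0,0,-1],[-0.01,0,0.0025,0,0,0,-1],[-0.02,0,0.0025,0,0,0,-1],[-0.03,0,0.0025,0,0,0,-1],[-0.04,0,0.0025,0,0,0,-1],[-0.046,0,0.0025,0,0,0,-1],[-0.046,0,0.0025,0,0,0,-1]]' 80; python3 wp.py; python3 go.py 493 144.4 11.4 96.7
```

```text
clock: 6.88
ee_pos: [494.2, 144.6, 11.5]
tcp_rot: [0.001, -0.059, 0.998, 0.0]
ft_force: [0.2, 0.3, 3.4]
gripper_width: 0.414
tcp [494.19 144.58  11.49] [ 0.   -0.06  1.    0.  ] [ 0.62 -0.8   2.78] 6.975
wedge yaw cmd -83.2430200861865
side hull [[309, 190], [260, 210], [257, 210], [251, 204], [250, 189], [256, 186], [294, 185]]
top right edge (np.int64(162), np.float64(241.5)) [(np.int64(165), np.float64(240.5)), (np.int64(173), np.float64(239.5)), (np.int64(181), np.float64(239.5))]
top row0 239 241
[493.0, 144.4, 11.4, 96.7] [ 0.0012 -0.      0.0001] [0.01 0.2  0.06]
```

```bash
python3 -m creep '[[-0.006,0,0,0,0,0,-1],[-0.012,0,0,0,0,0,-1],[-0.018,0,0,0,0,0,-1],[-0.02,0,0,0,0,0,-1],[-0.02,0,0,0,0,0,-1]]'; python3 -m creep '[[-0.006,0,0,0,0,0,-1],[-0.012,0,0,0,0,0,-1],[-0.018,0,0,0,0,0,-1],[-0.021,0,0,0,0,0,-1],[-0.021,0,0,0,0,0,-1]]'; python3 - <<'E'
from m import *
T,S=Cam('top'),Cam('side')
g=stand(T,S)
for k in('Tred','Tcol','Sred','Scol'): print(k,g[k][1],g[k][2])
for k in('red','col'): print(k,tri(T,g['T'+k][1],S,g['S'+k][1]))
a=crop(T,165,95,100,80,4);b=crop(S,270,130,50,55,8)
W=np.zeros((600,800,3),np.uint8);W[:320,:400]=a;W[:440,400:]=b
cv2.imwrite('pics/c4.png',W)
E
```

```text
clock: 7.6
ee_pos: [507.2, 146.1, 11.4]
tcp_rot: [-0.006, -0.059, 0.998, 0.0]
ft_force: [-15.9, -1.9, 19.0]
gripper_width: 0.41
clock: 8.22
ee_pos: [522.1, 148.0, 11.4]
tcp_rot: [-0.012, -0.059, 0.998, 0.0]
ft_force: [-15.1, -2.0, 17.9]
gripper_width: 0.412Traceback (most recent call last):
  File "<stdin>", line 3, in <module>
  File "m.py", line 9, in stand
    m,ce,st=blob(c,lo,hi,bs2);g[n+k]=(m,ce,st)
            ~~~~^^^^^^^^^^^^^
  File "h.py", line 23, in blob
    n,l,st,ce=cv2.connectedComponentsWithStats(k);i=1+np.argmax(st[1:,4]);return (l==i).astype(np.uint8),ce[i],st[i]
                                                      ~~~~~~~~~^^^^^^^^^^
    return _wrapfunc(a, 'argmax', axis=axis, out=out, **kwds)
    return bound(*args, **kwds)
ValueError: attempt to get argmax of an empty sequence
```

The roller was contacted as expected, with about 16 N of push. The forearm probably hides part of the stand from the top camera, so I'll look with a robust measure.

```bash
python3 - <<'E'
from m import *
T,S=Cam('top'),Cam('side')
for n,c,k,lo,hi,b in(('S',S,'red',(0,120,70),(10,255,255),(275,135,45,50)),('S',S,'col',(20,140,80),(35,255,255),(280,140,22,25)),('T',T,'red',(0,150,90),(8,255,255),(170,95,110,75))):
    try:
        m,ce,st=blob(c,lo,hi,b);print(n+k,ce,st)
    except Exception as x: print(n+k,'hidden')
a=crop(T,165,95,100,80,4);b=crop(S,270,130,50,55,8)
W=np.zeros((600,800,3),np.uint8);W[:320,:400]=a;W[:440,400:]=b
cv2.imwrite('pics/c4.png',W)
E
python3 go.py 527 148.4 11.5 96.7
```

```text
Sred [294.5  158.65] [291 157   8   5  20]
Scol [290.53 153.25] [286 150  10   7  59]
Tred hidden
[527.0, 148.4, 11.5, 96.7] [-0.0049 -0.0002 -0.0002] [ 0.09 -1.34  0.1 ]
```

View pics/c4.png

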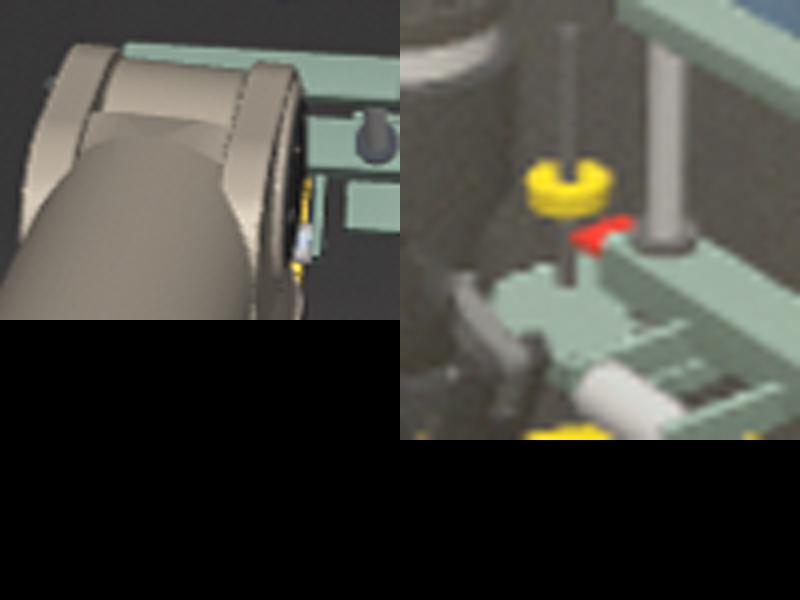

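The side crop shows the red pointer tip at about (291.1,159.2), still below the collar, whose centre is about (290.7,153.3). I'll convert both to heights using the stand geometry.

```bash
python3 - <<'E'
from h import *
S=Cam('side');T=Cam('top')
th=np.radians(6.7);R=np.array([[np.cos(th),-np.sin(th)],[np.sin(th),np.cos(th)]])
o=np.array([621,159]);p=o+R@[50,92];c=o+R@[50,110]
print(p,c)
for z in(36,38,40,42,44,46,48,50): print(z,'tip',S.proj(np.r_[p,z])[0],'collar',S.proj(np.r_[c,z])[0])
# visible extent of collar for centre height z: rim rows
a=np.linspace(0,2*np.pi,60)
for z in(44,46,48,50):
    P=np.vstack([np.c_[c[0]+14*np.cos(a),c[1]+14*np.sin(a),np.full(60,z+h)] for h in(-4,4)])
    h=cv2.convexHull(S.proj(P).astype(np.float32));M=cv2.moments(h);print(z,'centroid',M['m10']/M['m00'],M['m01']/M['m00'],'box',h.reshape(-1,2).min(0),h.reshape(-1,2).max(0),'area',M['m00'])
m,ce,st=blob(S,(20,140,80),(35,255,255),(280,140,22,25));h=cv2.convexHull(cv2.findNonZero(m));M=cv2.moments(h);print(M['m10']/M['m00'],M['m01']/M['m00'],st)
E
```

```text
[659.92 256.21] [657.82 274.08]
36 tip [294.08 159.66] collar [290.28 157.24]
38 tip [294.09 159.03] collar [290.29 156.61]
40 tip [294.1  158.39] collar [290.29 155.98]
42 tip [294.11 157.75] collar [290.3  155.35]
44 tip [294.12 157.11] collar [290.3  154.71]
46 tip [294.13 156.47] collar [290.31 154.08]
48 tip [294.13 155.83] collar [290.31 153.44]
50 tip [294.14 155.19] collar [290.31 152.8 ]
44 centroid 290.303388625289 154.73513010970925 box [285.35 151.18] [295.28 158.3 ] area 60.7728349652607
46 centroid 290.3080256734015 154.09938747225922 box [285.35 150.55] [295.29 157.66] area 60.81964361527935
48 centroid 290.31267944249083 153.46240582362202 box [285.35 149.91] [295.3  157.02] area 60.86643032170832
50 centroid 290.3173368116066 152.8241789231305 box [285.35 149.27] [295.31 156.38] area 60.91313500376418
290.5 153.0 [286 150  10   7  59]
```

Resulting estimates:

| Quantity | Value |
|---|---|
| Pointer rise so far, from pixels | ~4.6 mm |
| Pointer rise so far, from geometry | ~4.8 mm |
| Mark height | ~48.5–49 mm, so a total rise of ~12.8 mm |
| Advance still needed | ~35 mm |

I'll go on in steps, taking out the small pitch each time.

```bash
cat > chk.py <<'E'
from m import *
S=Cam('side');e=env.sense();p=e['ee_pos'];th=np.radians(6.7);u=np.array([np.cos(th),np.sin(th)]);v=np.array([-u[1],u[0]]);d=np.array([621,159])-p[:2]
m,ce,st=blob(S,(0,120,70),(10,255,255),(275,135,45,50))
s=d@u;print('tcp',p,'ft',e['ft_force'],'along',s,'lat',d@v,'geom rise',(145-s)*30/130+4-9.71,'red',ce,st,'pix rise',(160.13-ce[1])/.319,'clock',e['clock'])
E
python3 -m creep '[[-0.007,0,0,0,-1.3,0,-1],[-0.014,0,-0.001,0,-1.3,0,-1],[-0.02,0,-0.001,0,-1.3,0,-1],[-0.024,0,-0.001,0,-1.3,0,-1],[-0.024,0,-0.001,0,-1.3,0,-1]]'; python3 chk.py;  python3 go.py 556 151.6 11.5 96.7
```

```text
clock: 9.15
ee_pos: [539.4, 150.1, 11.4]
tcp_rot: [-0.008, -0.06, 0.998, 0.001]
ft_force: [-12.1, -1.3, 14.9]
gripper_width: 0.411
tcp [539.32 150.09  11.35] ft [-12.86  -1.06  14.44] along 82.1651325669405 lat -0.6838687815491804 geom rise 8.79035402301373 red [294.26 157.53] [291 156   8   5  19] pix rise 8.16201946873456 clock 9.2
[556.0, 151.6, 11.5, 96.7] [-0.0167 -0.0005 -0.0004] [ 0.11 -0.86  0.12]
```

```bash
python3 -m creep '[[-0.007,0,0,0,-0.9,0,-1],[-0.014,0,-0.001,0,-0.9,0,-1],[-0.019,0,-0.001,0,-0.9,0,-1],[-0.022,0,-0.001,0,-0.9,0,-1],[-0.022,0,-0.001,0,-0.9,0,-1]]'; python3 chk.py; python3 - <<'E'
from h import *
S=Cam('side');cv2.imwrite('pics/c5.png',crop(S,240,130,80,60,10))
E
```

```text
clock: 9.82
ee_pos: [554.6, 151.8, 11.4]
tcp_rot: [-0.007, -0.06, 0.998, 0.001]
ft_force: [-13.0, -1.1, 13.5]
gripper_width: 0.41
tcp [554.55 151.84  11.37] ft [-11.58  -0.96  12.98] along 66.82969578625712 lat -0.6429651380860664 geom rise 12.329300972402201 red [294.32 156.37] [291 154   8   6  19] pix rise 11.791783534070237 clock 9.875
```

View pics/c5.png

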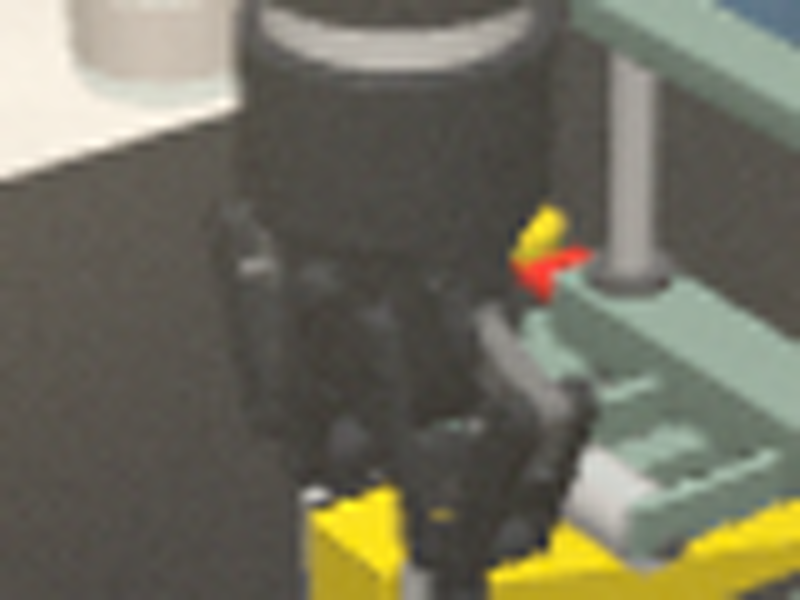

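The side crop shows the red tip close under the collar, with the gripper hiding most of the collar at (294,153). I'll unload, let go, and back off for a clear check before deciding on any trim.

```bash
python3 -m creep '[[0,0,0,0,0,0,-1],[0,0,0,0,0,0,-1],[0,0,0,0,0,0,0.3],[0,0,0,0,0,0,0.8],[0,0,0,0,0,0,0.8],[0,0,-0.03,0,0,0,0.8],[0,0,-0.08,0,0,0,0.8],[0,0,-0.14,0,0,0,0.8],[0.05,0,-0.18,0,0,0,0.8],[0.1,0,-0.18,0,0,0,0.8]]' ; python3 chk.py; python3 go.py 400 -80 200 96.7
```

```text
clock: 11.18
ee_pos: [460.0, 140.0, 196.3]
tcp_rot: [-0.003, -0.059, 0.998, 0.002]
ft_force: [0.6, -0.1, 0.5]
gripper_width: 0.901
tcp [448.37 138.27 192.28] ft [-9.06 -1.54 -3.25] along 173.86500602445915 lat 0.44546069810913885 geom rise -12.37115523641365 red [294.24 156.76] [291 155   8   5  17] pix rise 10.549511340586418 clock 11.225
[400.0, -80.0, 200.0, 96.7] [ 0.0742 -0.2109 -0.007 ] [ 0.27 -1.36  0.14]
```

```bash
python3 -m creep '[[0.05,-0.05,0,0,0,0,0.8],[0.074,-0.11,-0.007,0,-0.7,0,0.8],[0.074,-0.16,-0.007,0,-1.3,0,0.8],[0.074,-0.211,-0.007,0,-1.3,0,0.8],[0.074,-0.211,-0.007,0,-1.3,0,0.8],[0.074,-0.211,-0.007,0,-1.3,0,0.8]]' ; python3 chk.py; python3 - <<'E'
from m import *
T,S=Cam('top'),Cam('side')
for n,c,k,lo,hi,b in(('S',S,'red',(0,120,70),(10,255,255),(275,135,45,50)),('S',S,'col',(20,140,80),(35,255,255),(280,140,22,22)),('T',T,'red',(0,150,90),(8,255,255),(170,95,110,75)),('T',T,'col',(20,140,80),(35,255,255),(170,110,22,30))):
    try:
        m,ce,st=blob(c,lo,hi,b);print(n+k,ce,st)
    except Exception as x: print(n+k,'hidden')
a=crop(T,170,100,80,120,5);b=crop(S,275,135,40,60,10)
W=np.zeros((600,800,3),np.uint8);W[:600,:400]=a;W[:600,400:]=b
cv2.imwrite('pics/c6.png',W)
E
```

```text
clock: 11.98
ee_pos: [400.1, -79.5, 199.9]
tcp_rot: [-0.001, -0.06, 0.998, 0.003]
ft_force: [0.3, 0.3, 0.2]
gripper_width: 0.9
tcp [400.18 -78.76 199.78] ft [ 0.21  0.49 -0.35] along 247.05228082753916 lat 210.37560129598725 geom rise -29.260526344816732 red [294.93 156.47] [293 154   6   6  15] pix rise 11.48380355276905 clock 12.025
Sred [294.75 156.5 ] [292 154   7   6  16]
Scol [293.87 152.33] [293 150   3   6  15]
Tred [195.2 127.5] [191 123   9  10  82]
Tcol [182.29 126.82] [176 120  13  13 114]
```

View pics/c6.png

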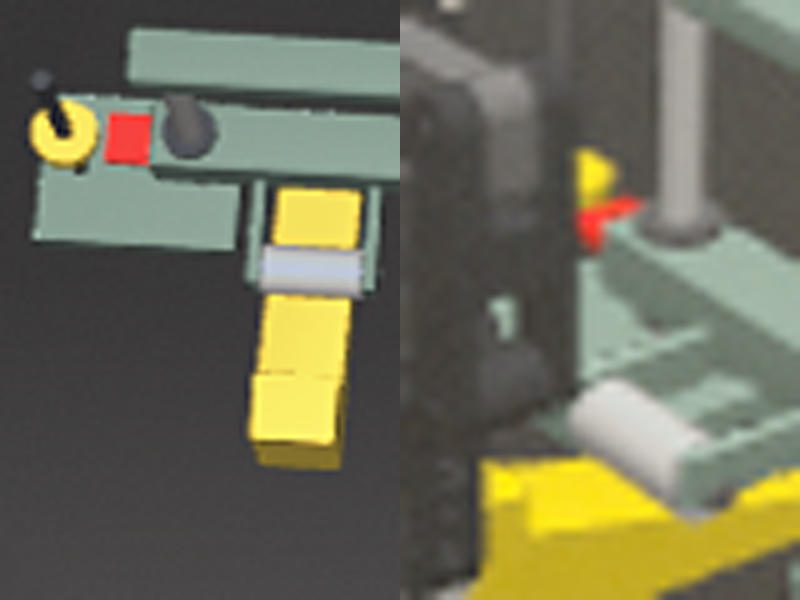

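The wedge lies straight in under the roller, block at (229,181) in the top view, and nothing has toppled. The gripper still blocks the side camera's view of the collar, so I'll move it clear to the left.

```bash
python3 go.py 290 420 230 80
```

```text
[290.0, 420.0, 230.0, 80.0] [ 0.0485  0.5083 -0.0275] [ 0.28 -0.14 17.02]
```

```bash
python3 -m creep '[[0.01,0.06,-0.028,0,0,0,0.8],[0.02,0.12,-0.028,0,0,4,0.8],[0.03,0.18,-0.028,0,0,8,0.8],[0.04,0.24,-0.028,0,0,12,0.8],[0.048,0.3,-0.028,0,0,17,0.8],[0.048,0.36,-0.028,0,0,17,0.8],[0.048,0.42,-0.028,0,0,17,0.8],[0.048,0.48,-0.028,0,0,17,0.8],[0.048,0.508,-0.028,0,0,17,0.8],[0.048,0.508,-0.028,0,0,17,0.8]]' ; cat > fin.py <<'E'
from m import *
import sys
T,S=Cam('top'),Cam('side')
for n,c,k,lo,hi,b in(('S',S,'red',(0,120,70),(10,255,255),(275,135,45,50)),('S',S,'col',(20,140,80),(35,255,255),(280,140,22,22)),('T',T,'red',(0,150,90),(8,255,255),(170,95,110,75)),('T',T,'col',(20,140,80),(35,255,255),(170,110,22,30))):
    m,ce,st=blob(c,lo,hi,b);print(n+k,ce,st)
    globals()[n+k]=ce
print('tri red',tri(T,Tred,S,Sred),'col',tri(T,Tcol,S,Scol),'clock',env.sense()['clock'])
a=crop(T,170,100,80,120,5);b=crop(S,275,140,40,60,10)
W=np.zeros((600,800,3),np.uint8);W[:600,:400]=a;W[:600,400:]=b
cv2.imwrite(sys.argv[1],W)
E
python3 fin.py pics/c7.png
```

```text
clock: 13.38
ee_pos: [287.7, 422.6, 229.6]
tcp_rot: [-0.002, 0.083, 0.997, 0.002]
ft_force: [-0.5, -1.6, -0.1]
gripper_width: 0.901
Sred [294.31 156.62] [291 155   8   5  16]
Scol [290.23 152.98] [286 150  10   7  53]
Tred [195.2 127.5] [191 123   9  10  82]
Tcol [182.29 126.82] [176 120  13  13 114]
tri red [657.03 246.51  51.23] col [656.73 273.79  49.68] clock 13.475
```

View pics/c7.png

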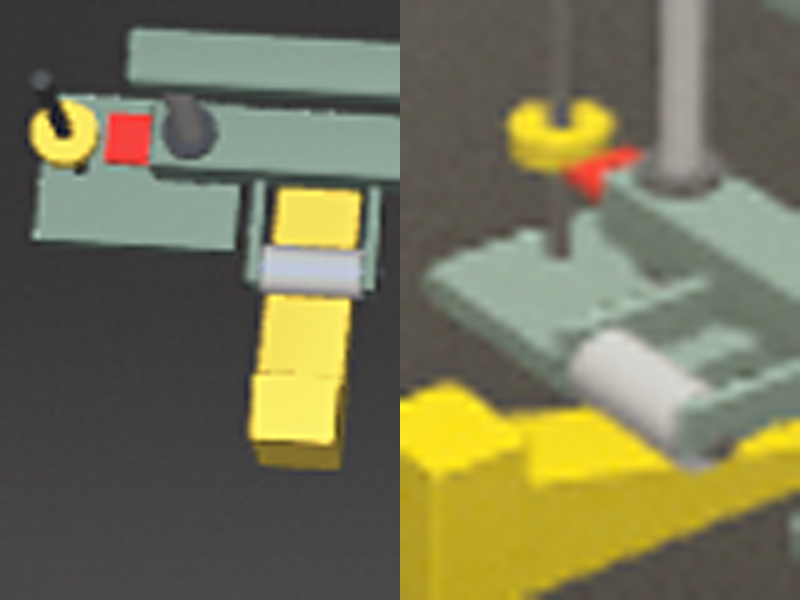

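The side crop shows the tip at about (291.5,157), a little below the collar's middle at about (290.6,153.2). Now a subpixel comparison against the first pictures.

```bash
cat > sub.py <<'E'
from h import *
T,S=Cam('top'),Cam('side')
def red(im,b):
    x,y,w,h=b;r=im[y:y+h,x:x+w].astype(float);g=np.clip(r[...,2]-np.maximum(r[...,0],r[...,1])-40,0,None);Y,X=np.mgrid[y:y+h,x:x+w];return np.array([(g*X).sum(),(g*Y).sum()])/g.sum(),g.sum()/255
def yel(im,b):
    x,y,w,h=b;r=im[y:y+h,x:x+w].astype(float);g=((np.minimum(r[...,1],r[...,2])-r[...,0])>45).astype(np.uint8);H=cv2.convexHull(cv2.findNonZero(g));M=cv2.moments(H);s=H.reshape(-1,2);return np.array([M['m10'],M['m01']])/M['m00'],(s.min(0)+s.max(0))/2
p=np.array([657,246.])
for n,c,f,b,yb in(('T',T,'top0',(180,112,30,28),(172,114,18,22)),('S',S,'side0',(286,148,18,18),(283,146,16,12))):
    i0=cv2.imread(f'pics/{f}.png')
    ims=[c.im]+[Cam('top' if n=='T' else 'side').im for _ in range(3)]
    a,A=red(i0,b);q=[red(i,b) for i in ims];bb=np.mean([x[0] for x in q],0)
    k=(c.proj(np.r_[p,52])-c.proj(np.r_[p,40]))[0]/12;d=bb-a
    print(n,a,A,bb,q[0][1],'rise',d@k/(k@k),'px/mm',k,'perp',d-k*(d@k)/(k@k));print(' collar',yel(i0,yb),yel(c.im,yb))
    globals()['c'+n]=np.mean(yel(i0,yb),0)
print('collar',tri(T,cT,S,cS),'tip0-xy check')
# wedge block top (top view crop, 5x): corners
w=lambda x,y:((x+.5)/5+170-.5,(y+.5)/5+100-.5)
bl=np.array([T.plane(w(*q),48) for q in((252,373),(345,377),(335,445),(250,440))]);th=np.radians(6.7);u=np.array([np.cos(th),np.sin(th)]);d=np.array([621,159])-bl.mean(0)[:2];print('block',bl.mean(0),'along',d@u,'lat',d@[-u[1],u[0]])
te=np.array([T.plane(w(*q),14) for q in((278,187),(362,190))]);print(te)
E
python3 sub.py
```

```text
T [196.02 129.38] 44.6 [195.2  127.31] 45.14901960784314 rise 12.195914054771766 px/mm [-0.07 -0.17] perp [ 0. -0.]
 collar (array([10.53, 12.36]), array([10.5, 12.5])) (array([10.53, 12.36]), array([10.5, 12.5]))
S [294.48 160.23] 6.784313725490196 [294.37 156.37] 6.890196078431373 rise 11.981982773692401 px/mm [ 0.   -0.32] perp [-0.17 -0.  ]
 collar (array([7.68, 6.99]), array([8., 7.])) (array([7.62, 6.94]), array([8., 7.]))
collar [292.1  237.72 601.27] tip0-xy check
block [554.27 152.05  48.  ] along 67.08475294187784 lat -0.879809374534139
[[662.08 183.89  14.  ]
 [667.25 146.81  14.  ]]
```

```bash
python3 - <<'E'
from h import *
T,S=Cam('top'),Cam('side')
print('collar',tri(T,(182.5,126.4),S,(290.6,152.97)))
print('foot corner (z=12 or edge)',tri(T,(176.2,147.2),S,(277.1,166.5)))
# canny-free: foot extreme pixels by green mask
for c,b in((T,(170,110,60,45)),(S,(270,140,60,50))):
    m,ce,st=blob(c,(55,25,60),(95,255,255),b);p=cv2.findNonZero(m).reshape(-1,2);print('left',p[p[:,0]==p[:,0].min()].tolist(),'bottomleft',p[np.argmax(p[:,1]-p[:,0])])
th=np.radians(6.7);R=np.array([[np.cos(th),-np.sin(th)],[np.sin(th),np.cos(th)]])
print('block top corner right-near',tri(T,((335+.5)/5+169.5,(445+.5)/5+99.5),S,((440-400+.5)/10+274.5,(475+.5)/10+139.5)))
print('tip if 48.1',T.proj([659.9,256.2,48.1]),S.proj([659.9,256.2,48.1]),S.proj([646,254.6,48.1]))
E
```

```text
collar [657.8  273.57  49.54]
foot corner (z=12 or edge) [621.48 287.08   9.65]
left [[176, 146], [176, 147]] bottomleft [176 147]
left [[278, 167]] bottomleft [280 171]
block top corner right-near [542.66 132.32  47.5 ]
tip if 48.1 [[190.82 126.84]] [[294.13 155.8 ]] [[290.08 157.18]]
```

Rise is 12.0–12.3 mm, from both cameras and the geometry, so the tip is at about 48.2 mm. The collar triangulates to 49.2–49.5, and the block-top check reads 0.5 low, so it may be up to 50. The pointer is about 1.5 mm low. A 6 mm further push fixes that, so I'll regrasp.

```bash
python3 go.py 500 145.5 160 96.7 554 151.9 130 96.7
```

```text
[500.0, 145.5, 160.0, 96.7] [-0.2539 -0.2337  0.0688] [  0.29  -0.14 -16.71]
[554.0, 151.9, 130.0, 96.7] [-0.3061 -0.2182  0.0987] [  0.29  -0.14 -16.71]
```

```bash
python3 -m creep '[[-0.04,-0.04,0,0,0,-5,0.8],[-0.08,-0.08,0.02,0,0,-10,0.8],[-0.12,-0.12,0.04,0,0,-16.7,0.8],[-0.16,-0.16,0.06,0,0,-16.7,0.8],[-0.21,-0.2,0.069,0,0,-16.7,0.8],[-0.254,-0.234,0.069,0,0,-16.7,0.8],[-0.28,-0.226,0.08,0,0,-16.7,0.8],[-0.306,-0.218,0.099,0,0,-16.7,0.8],[-0.306,-0.218,0.099,0,0,-16.7,0.8],[-0.306,-0.218,0.099,0,0,-16.7,0.8]]'; python3 go.py 554 151.9 11.5 96.7
```

```text
clock: 15.22
ee_pos: [553.3, 152.2, 129.8]
tcp_rot: [-0.001, -0.059, 0.998, 0.003]
ft_force: [0.8, 1.1, 0.6]
gripper_width: 0.905
[554.0, 151.9, 11.5, 96.7] [-0.0009 -0.001   0.1183] [ 0.31 -0.14  0.01]
```

```bash
python3 -m creep '[[-0.001,-0.001,0.04,0.3,0,0,0.8],[-0.001,-0.001,0.08,0.3,0,0,0.8],[-0.001,-0.001,0.11,0.3,0,0,0.8],[-0.001,-0.001,0.118,0.3,0,0,0.8],[-0.001,-0.001,0.118,0.3,0,0,0.8],[-0.001,-0.001,0.118,0.3,0,0,0.2],[-0.001,-0.001,0.118,0.3,0,0,-1],[-0.001,-0.001,0.118,0.3,0,0,-1],[-0.001,-0.001,0.118,0.3,0,0,-1]]' 80; python3 chk.py; python3 go.py 560.5 152.6 11.5 96.7
```

```text
clock: 16.35
ee_pos: [555.1, 152.1, 13.3]
tcp_rot: [-0.0, -0.058, 0.998, 0.0]
ft_force: [-1.8, -0.4, 6.0]
gripper_width: 0.411
tcp [555.12 152.05  13.31] ft [-1.64  0.07  6.32] along 66.24080883556296 lat -0.7844107972463601 geom rise 12.465197961023932 red [294.31 156.62] [291 155   8   5  16] pix rise 10.987460815047008 clock 16.4
[560.5, 152.6, 11.5, 96.7] [-0.0054 -0.0001  0.0018] [ 0.03 -0.01 -0.  ]
```

```bash
python3 -m creep '[[-0.004,0,0,0,0,0,-1],[-0.008,0,0,0,0,0,-1],[-0.011,0,0,0,0,0,-1],[-0.013,0,0,0,0,0,-1],[-0.013,0,0,0,0,0,-1]]'; python3 chk.py
```

```text
clock: 17.02
ee_pos: [564.1, 153.3, 13.3]
tcp_rot: [-0.004, -0.059, 0.998, 0.0]
ft_force: [-10.3, -1.0, 7.4]
gripper_width: 0.414
tcp [564.09 153.36  13.32] ft [-8.79 -1.11  6.26] along 57.178273147110176 lat -1.0349936448322805 geom rise 14.55655235066688 red [295.6 155.1] [294 154   5   4  10] pix rise 15.76802507836991 clock 17.075
```

```bash
python3 -m creep '[[0.002,0,0,0,0,0,-1],[0.002,0,0,0,0,0,-1],[0.002,0,0,0,0,0,0.3],[0.002,0,0,0,0,0,0.8],[0.002,0,0,0,0,0,0.8],[0.002,0,-0.03,0,0,0,0.8],[0.002,0,-0.08,0,0,0,0.8],[0.002,0,-0.14,0,0,0,0.8],[0.05,0,-0.18,0,0,0,0.8],[0.1,0,-0.18,0,0,0,0.8]]' ; python3 go.py 290 420 230 80
```

```text
clock: 18.32
ee_pos: [468.3, 142.1, 198.1]
tcp_rot: [0.0, -0.058, 0.998, 0.001]
ft_force: [-0.4, 0.1, -0.5]
gripper_width: 0.9
[290.0, 420.0, 230.0, 80.0] [ 0.1448  0.2968 -0.0312] [ 0.16  0.02 16.68]
```

```bash
python3 -m creep '[[0.05,0.03,-0.03,0,0,4,0.8],[0.09,0.08,-0.031,0,0,8,0.8],[0.12,0.13,-0.031,0,0,12,0.8],[0.145,0.18,-0.031,0,0,16.7,0.8],[0.145,0.24,-0.031,0,0,16.7,0.8],[0.145,0.297,-0.031,0,0,16.7,0.8],[0.145,0.297,-0.031,0,0,16.7,0.8],[0.145,0.297,-0.031,0,0,16.7,0.8]]'; python3 fin.py pics/c8.png; python3 sub.py | grep rise
```

```text
clock: 19.32
ee_pos: [290.0, 419.4, 229.4]
tcp_rot: [0.0, 0.087, 0.996, 0.001]
ft_force: [0.2, -0.3, -0.5]
gripper_width: 0.9
Sred [294.56 155.83] [291 154   8   5  18]
Scol [290.08 152.92] [286 150  10   7  51]
Tred [195.03 127.06] [191 122   9  11  78]
Tcol [182.29 126.82] [176 120  13  13 114]
tri red [657.42 246.46  53.51] col [656.44 273.77  50.  ] clock 19.425
T [196.02 129.38] 44.6 [195.02 126.91] 44.937254901960785 rise 14.567195323449198 px/mm [-0.07 -0.17] perp [-0.02  0.01]
S [294.48 160.23] 6.784313725490196 [294.59 155.67] 6.96078431372549 rise 14.19063393353684 px/mm [ 0.   -0.32] perp [0.03 0.  ]
```

View pics/c8.png

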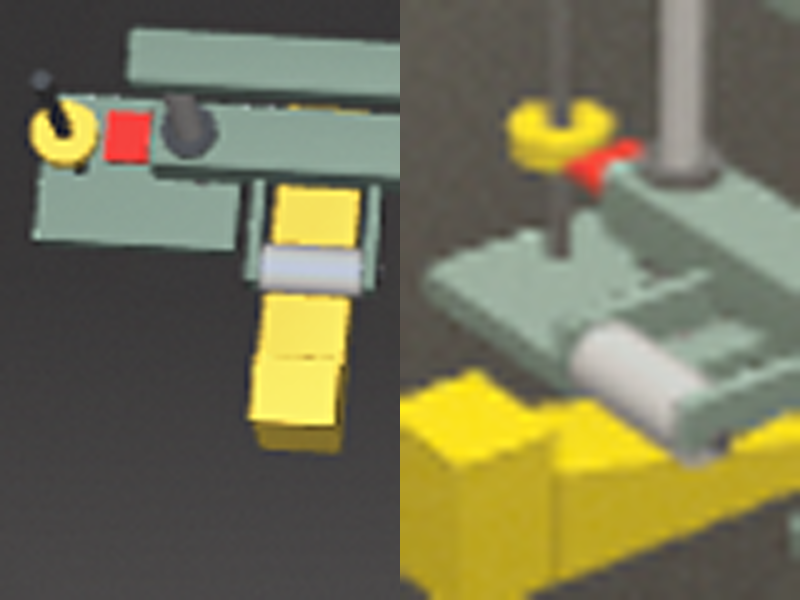

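The wedge is in straight and lying flat. The tip at about (291.6,156.5) in the side view now sits level with the lower-middle of the collar, as seen in perspective. One subpixel check of the collar height, with no motion, decides whether this is enough.

```bash
python3 - <<'E'
from h import *
T,S=Cam('top'),Cam('side');C={}
for n,c,f,(x,y,w,h) in(('T',T,'top0',(172,115,17,21)),('S',S,'side0',(282,146,18,14))):
    i0=np.mean([cv2.imread(f'pics/{f}.png').astype(float),c.im.astype(float)],0)
    for nm,im in(('start',cv2.imread(f'pics/{f}.png').astype(float)),):
        r=im[y:y+h,x:x+w];g=np.clip(np.minimum(r[...,1],r[...,2])-r[...,0],0,None)
        k=8;G=cv2.resize(g,None,fx=k,fy=k,interpolation=cv2.INTER_CUBIC)
        for fr in(.35,.5,.6):
            m=(G>fr*np.percentile(G,97)).astype(np.uint8);H=cv2.convexHull(cv2.findNonZero(m));M=cv2.moments(H);p=np.array([M['m10'],M['m01']])/M['m00'];p=(p+.5)/k-.5+[x,y];C[n,fr]=p
            s=H.reshape(-1,2);print(n,fr,p,'size',(s.max(0)-s.min(0)+1)/k)
for fr in(.35,.5,.6):
    print(fr,tri(T,C['T',fr],S,C['S',fr]))
# side-only, with the stand-geometry xy
for z in(48,49,50): print(z,S.proj([657.8,274.1,z]),T.proj([657.8,274.1,z]))
E
```

```text
T 0.35 [182.34 126.25] size [13.   13.62]
T 0.5 [182.4  126.18] size [12.75 13.  ]
T 0.6 [182.45 126.13] size [12.5  12.75]
S 0.35 [290.51 152.99] size [10.88  7.25]
S 0.5 [290.48 152.95] size [10.38  6.88]
S 0.6 [290.45 152.89] size [10.   6.5]
0.35 [658.01 274.11  49.22]
0.5 [658.   274.01  49.44]
0.6 [657.95 273.9   49.71]
48 [[290.3  153.44]] [[182.53 126.39]]
49 [[290.3  153.12]] [[182.45 126.22]]
50 [[290.3 152.8]] [[182.37 126.05]]
```

The collar centre is at 49.4 ± 0.5 mm and the tip at 50.2–50.6 mm. They agree within about 1 mm, close to the measuring limit and well inside the 8 mm collar. The gripper is clear, so I'm handing in.

```bash
python3 -c "
from station import env
print(env.hand_in(), env.sense()['clock'])"
```

```text
the job is handed in; nothing more can be done
the job is handed in; nothing more can be done
```

The smallest yellow wedge is under the steel roller, thin edge first and lying flat. The gripper has let go and stands well clear. I handed the job in at about 20 s on the clock.

- **How it went:** The first push left the pointer about 1.3 mm low, so I regrasped and pushed once more. That push moved the wedge about 9 mm instead of the 6 mm I wanted.
- **Pointer height:** The last cameras show it risen 14.2 mm (side) and 14.6 mm (top). That puts the tip at about 50.2–50.6 mm.
- **Collar height:** The collar's centre triangulates to 49.4 ± 0.5 mm, so the pointer sits about 1 mm above it. That is near the measuring limit and well inside the 8 mm collar.
- **Checks that disagreed:** A coarse colour-mask reading gave about 1 mm less rise than the subpixel one before the last push. A height check on a stand foot also came out about 2 mm low.
- **Sideways fit and forces:** The wedge is about 1 mm off the roller's middle. Wrist force readings stayed below about 25 N.
- **Grey wedge:** I did not touch it, but I did not measure its position again at the end.

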